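Put the fan's speed knob back

ROBOT

A 6-joint arm with a two-finger parallel gripper is mounted at the origin on the work surface. World frame = base frame: x ahead of the robot, y to its left, z up, the work surface at z = 0. Lengths are in m, angles in rad, forces in N, time in s.
With the tool pointing down it reaches from about 0.35 to 0.775 m from the base axis. Payload 7.3 kg.
Tool frame: the origin (TCP) lies on the front face of the gripper's body, between the roots of the fingers; the fingertips stand ahead of it and the grasp point (between the pads) lies 47 mm ahead of it (finger_overhang is the z of the fingertips in the tool frame, in m); z points along the fingers, y is the line along which they close (so a half turn about z gives the same grasp; the last joint's range is limited). The gripper opens to 92 mm and grips with 3 to 60 N. Pads are 19 mm wide; open, the fingers measure 130 mm over their backs; the gripper's body (75 mm by 190 mm) begins 47 mm behind the grasp point.
Start: joints at [1.156, 0.342, 1.524, -0, 1.275, -0.146], TCP at [0.139, 0.506, 0.292] pointing down, gripper open.
Joint ranges: [-2.53, 2.53], [-0.77, 2.02], [0.04, 2.7], [-1, 4.14], [0.28, 2.66], [-3.11, 3.11]. Speed limits (rad/s): [2.57, 2.57, 3.14, 3.14, 3.14, 3.14].

INTERFACE

Orientations are given as [roll, pitch, yaw] about the fixed x, y, z axes, in that order (R = Rz(yaw) Ry(pitch) Rx(roll)).
In Python, from cell import * gives the robot as it stands. The module is installed in compiled form; this text tells all that it offers.
- The arm moves only by the tool arm_command, never from a script. Its argument "series" is a list of rows, each an object of numbers: "x", "y", "z": the shift along the tool's x, y, z in mm; "rx", "ry", "rz": the turn, a rotation vector about the tool's x, y, z in degrees. A call has 1 to 20 rows; each row is the pose to reach, as a shift and turn from the pose commanded when the call began, along the tool's axes at that moment; what a row does not reach only later rows make up. A row lasts 1/10 s, in which the tool goes at most 50 mm and 8.59 degrees, less where a joint would pass 70% of its speed; a pose out of reach is approached as far as the arm can. A call with a gripper value outside its range is refused whole. "hand" is the finger opening in mm, from 0 to 91.8, set as the call begins (left out, the last holds). The fingers move at their own pace and stop on an object; "squeeze" is the grip in N (left out, the last holds). Time passes only in rows, so rows that repeat a pose let the fingers close. It gives the time, the measured TCP pose, the force, the opening and the grip force at its end, in the units of the state.
- observe(): the state, without advancing time (a new reading comes with each control period).
- read_camera(name): name is "scene" or "top" or "wrist"; returns a dict with "pixels" (384x512x3 uint8, blue, green, red), "K" (3x3 intrinsics, pixels), "rvec" (rotation vector, rad) and "tvec" (3), from world to camera coordinates, as OpenCV has them. Camera axes: x right, y down, z forward; pixel columns grow to the right and rows downward; lengths in m; the calibration is good to about 2 mm. The wrist camera is an equidistant fisheye: a pixel r from the principal point sees the ray r / f radians off the axis. A picture is of the moment at which its call begins. There is no depth.
- hand_in(): hands the job in; it is judged then, once.
Trained networks look in a picture, given as the dict that the camera call returned (one of the last four; its "shot" number tells which), for a name from the list of things; names that differ only in an ending like _2 or _b are one class to them, and where a whole thing is asked for, a point or a joint stands for the part that bears it (a point fixed in the world has none). Each returns a list of dicts, best first, with "confidence" (0 to 1); they miss things now and then, are a little off and sometimes report something else, mostly with a low value. They report only what shows in the picture. A call takes as long as a camera call.
- boxes_of(picture, query): "point" ([x, y, z] in m, in world coordinates, good to about 4 mm: the middle of the surface that is visible of it).
- trace(picture, query): "pixels" (384x512 bool, what is visible of it).
- mark_of(picture, query): "point" ([x, y, z] in m, in world coordinates, good to about 4 mm: a listed point, or the origin of a listed thing).
The state is a dict: "time": time; "qpos": joint angles; "qvel": joint speeds; "joint_efforts": joint torques, N m; "tool_pos": TCP position; "tool_rot": TCP orientation; "contact_force": force on the tool from outside, world axes, zero at the start; "torque": the same for the moment, N m; "opening": finger opening in m; "grip_force": force on a finger pad.
Only numpy, scipy, OpenCV 4.12 (cv2) and the standard library are available. Lean on these libraries where they do the work, as an engineer would, in place of code of your own. Each camera call takes 0.05 s, during which the arm holds its last target. There are 200 camera calls.

TASK

The speed knob has come off the desk fan and is lying in the drawer of the TV cabinet. Pull the drawer right out to its stop, take out the knob and push it fully home on the square shaft of the fan's sloping panel, with its pointer towards the white off dot. Leave the knob on the shaft and the drawer fully out, and do not disturb the racket, the ashtray, the phone stand or the half-open door.

Things in the scene. Friction and masses are not known exactly. Their poses are not given: they have to be found in the camera images.
- cabinet: low TV cabinet, white top, 1280 mm wide, 280 deep, 245 high; fixed. Origin at platform level under the middle of its front face; x points into the cabinet (away from the robot), y to its left, z up. Its 22 mm thick top overhangs the front face by 10 mm. The drawer is in the middle bay, centred at y = +100 mm; the left bay has the half-open swing door
- drawer (a joint): how far the drawer is out, m: 0 shut, 0.16 at its stop; slides along the cabinet's -x, runs stiffly (about 3 N), stays where left. White front 368 mm wide, 18 thick, upper edge 217 mm above the platform. Inside 350 mm wide, 210 deep behind the front; its floor is 134 mm above the platform, side walls 62 mm high above that floor
- drawer_pull (a point): centre of the head of the drawer's steel knob pull: mushroom knob of 26 mm diameter, head 17 to 31 mm in front of the drawer's face; this point is 23 mm in front of the face, 201 mm above the platform, moves with the drawer; axes as the cabinet's
- knob: the fan's speed knob, loose in the drawer, standing bore down: white round skirt 40 mm diameter, 16 high; on it a blue grip bar 34 mm long, 12 wide, 22 high (38 overall), white pointer line on top. Origin at the centre of the underside, z up, x along the bar to the pointer end. Square bore in the underside 11 mm across, 15 deep, sides parallel to the bar. 30 g
- knob_pointer (a point): pointer end of the knob's bar: on its top, 16 mm along x and 38 mm along z from the knob's origin
- fan_panel: grey control panel (74 x 116 mm) on the desk fan's foot, sloping 30 degrees, facing up and towards the robot; fixed. Origin on its surface at the foot of the square shaft; z along the shaft, out of the panel; x up the slope to the white off dot, 29 mm from the shaft; y to the left. Fully home, the knob's underside lies on the panel and the knob's frame coincides with this one
- racket: blue mosquito racket, 470 mm long, lying on the cabinet top to the left of the fan, handle end nearest the fan; origin underneath, in the 34 mm wide handle, 80 mm from its end; x towards the 200 mm wide head
- ashtray: green glass ashtray, 116 mm diameter, 39 mm high, on the cabinet top to the right of the fan; origin at the centre of the underside
- phone_stand: folded aluminium phone stand, 104 x 75 x 27 mm, on the cabinet top to the right of the fan; origin at the centre of the underside
- remote: white air-conditioner remote in the drawer along one side wall, 150 mm (x) by 45 by 18 mm; origin at the centre of the underside
- card_box: red box of playing cards in the drawer along the other side wall, 88 mm (x) by 55 by 20 mm; origin at the centre of the underside
- cab_door_handle (a point): grip point of the bar handle on the half-open left swing door: door 310 mm wide, 184 mm high, its top 219 mm above the platform, hinged at the cabinet's left end and standing out towards the robot; swings freely if pushed
- shaft_tip (a point): outer end of the fan's square brass shaft, 13 mm out along the panel's z from its origin. Shaft 9 mm square, sides parallel to the panel's x and y, last 3 mm tapered to 5 mm. Now at off, it can only be turned clockwise, stiffly (0.1 Nm)
- fan: white desk fan on the cabinet top, fixed; foot 200 (x) by 190 mm, origin at the centre of its underside, x away from its front. Round upright wire guard, 270 mm across, 80 deep, centred 250 mm above the cabinet top; its front is 30 mm ahead of the origin at the hub and 10 mm behind it at the rim

How it is judged:
On the way:
1. the drawer is pulled out to its stop, the knob still in it (value of joint drawer above 0.155 m and z of knob in the frame of cabinet below 0.15 m), for 0.2 s.
At the end, for the whole second after the job is handed in: The drawer is within 10 mm of its stop; the knob sits fully home on the fan's shaft (underside within 4 mm of the panel point at the foot of the shaft, square to the panel within 7 degrees), its pointer towards the off dot within about 35 degrees, at rest and released (value of joint drawer above 0.15 m and distance between knob and fan_panel below 0.004 m and angle between the z axis of knob and the z axis of fan_panel, either way round below 0.12 rad and x of knob_pointer in the frame of fan_panel above 0.0125 m and linear speed of knob below 0.02 m/s and contact force between the fingers and anything else below 0.1 N); the robot touches nothing.
It fails at once if the racket is shifted by more than 30 mm (distance of racket from where it was at the start of the episode above 0.03 m).
It fails at once if the ashtray is shifted by more than 30 mm (distance of ashtray from where it was at the start of the episode above 0.03 m).
It fails at once if the phone stand is shifted by more than 30 mm (distance of phone_stand from where it was at the start of the episode above 0.03 m).
It fails at once if the half-open door is swung by more than 40 mm at its handle (distance of cab_door_handle from where it was at the start of the episode above 0.04 m).
It also fails if it takes over 51 s, if anything falls off the work surface, if the arm or the gripper's body presses on something with over 40 N, if the wrist force passes 120 N, or if a joint passes its speed limit or range.

## Working session

There is one attempt and no reset: what is moved stays moved. The work goes in short steps, Python scripts to look and compute and a tool call to move; the robot and the scene stay as the last step left them, time stands still between calls to the robot, and variables do not carry over. Pictures are saved under pics/ and viewed, at most 10 in all, crops included, and the job is handed in when it is done.

Besides the shell and the picture viewer there is one more tool, called by a JSON object that holds its "op" and its "data", one argument or row to a line. arm_command: Moves the arm, as the interface text tells. Its arguments: {"type":"object","properties":{"series":{"type":"array"},"hand":{"type":"number"},"squeeze":{"type":"number"}},"required":["series"]}

```bash
mkdir -p pics
cat > h.py <<'E'
from cell import *
import numpy as np, cv2
from scipy.spatial.transform import Rotation as R
np.set_printoptions(precision=4,suppress=True)
def pose():
    s=observe(); return np.array(s["tool_pos"]), R.from_euler('xyz',s["tool_rot"])
E
python3 - <<'E'
from h import *
s=observe(); print({k:np.round(v,3) for k,v in s.items()}); 
import cell; print(getattr(cell,'finger_overhang',None))
ims=[]
for c in ("scene","top"):
    p=read_camera(c); ims.append(p["pixels"])
    for n in ["drawer_pull","fan_panel","shaft_tip","fan","cab_door_handle","racket","ashtray","phone_stand","cabinet","knob"]:
        r=mark_of(p,n)
        print(c,n,[(np.round(q["point"],4),round(q["confidence"],2)) for q in r[:2]])
cv2.imwrite("pics/a.png",cv2.resize(np.vstack(ims),(450,600)) if 0 else np.hstack([cv2.resize(i,(400,300)) for i in ims]))
cv2.imwrite("pics/scene.png",ims[0]);cv2.imwrite("pics/top.png",ims[1])
E
```

```text
{'time': np.float64(0.0), 'qpos': array([ 1.156,  0.343,  1.525, -0.   ,  1.275, -0.146]), 'qvel': array([-0.002,  0.001,  0.001,  0.   , -0.001, -0.   ]), 'joint_efforts': array([  0.   , -43.124, -24.422,   0.072,   0.056,  -0.   ]), 'tool_pos': array([0.139, 0.506, 0.292]), 'tool_rot': array([-3.14 , -0.   ,  2.873]), 'contact_force': array([-0.229, -1.   , -0.683]), 'torque': array([-0.009, -0.045, -0.03 ]), 'grip_force': np.float64(0.0), 'opening': np.float64(0.092)}
0.0655
scene drawer_pull [(array([0.5862, 0.1183, 0.2005]), 0.7)]
scene fan_panel [(array([0.6797, 0.0137, 0.2863]), 0.61)]
scene shaft_tip []
scene fan [(array([0.7333, 0.0046, 0.2447]), 0.91)]
scene cab_door_handle []
scene racket [(array([0.7092, 0.3052, 0.2452]), 0.8), (array([ 0.6232,  0.0241, -0.0028]), 0.74)]
scene ashtray [(array([ 0.6924, -0.2308,  0.2434]), 0.73)]
scene phone_stand [(array([ 0.7035, -0.3852,  0.2472]), 0.67)]
scene cabinet [(array([0.6223, 0.0219, 0.0009]), 0.9)]
scene knob [(array([0.5819, 0.12  , 0.2009]), 0.47)]
top drawer_pull [(array([0.5851, 0.1182, 0.2057]), 0.61)]
top fan_panel [(array([0.6776, 0.0103, 0.2854]), 0.74), (array([0.5833, 0.1179, 0.2063]), 0.47)]
top shaft_tip []
top fan [(array([0.7348, 0.0031, 0.2446]), 0.78)]
top cab_door_handle [(array([0.3491, 0.4979, 0.1577]), 0.78)]
top racket [(array([0.7077, 0.3094, 0.2408]), 0.66)]
top ashtray [(array([ 0.6957, -0.2324,  0.2432]), 0.98)]
top phone_stand [(array([ 0.7009, -0.3819,  0.2479]), 0.55)]
top cabinet [(array([ 0.6259,  0.0209, -0.0016]), 0.64)]
top knob []
```

View pics/scene.png

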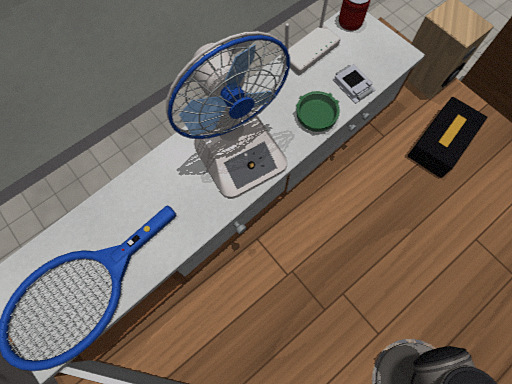

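View pics/top.png

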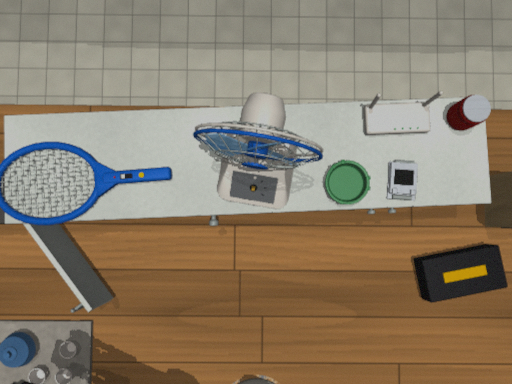

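The scene view shows the fan panel near (250,165) and the drawer pull near (240,228). In the top view the pull is at (213,220), the panel at (253,188), and the half-open door runs from (40,225) to (95,305). The cabinet is turned slightly anticlockwise.

```bash
cat >> h.py <<'E'
def unproj(p,uv,n,d):
    """pixels -> points on plane n.x=d (pinhole)"""
    r=R.from_rotvec(np.ravel(p["rvec"])).as_matrix(); t=np.ravel(p["tvec"]); o=-r.T@t
    uv=np.atleast_2d(uv).astype(float); v=np.c_[uv,np.ones(len(uv))]@np.linalg.inv(p["K"]).T@r
    return o+v*((d-o@n)/(v@n))[:,None]
def delta(P,Rt,full=True):
    """shift mm / turn deg in current tool axes to reach pose P,Rt"""
    p,r=pose(); 
    return np.round(r.inv().apply(np.array(P)-p)*1000,1), np.round((r.inv()*Rt).as_rotvec(degrees=True),2)
E
python3 - <<'E'
from h import *
p=read_camera("top"); g=p["pixels"].min(2).astype(float)
uv=[]
for c in list(range(120,190,4))+list(range(300,365,4))+list(range(405,480,4)):
    col=g[195:232,c]; i=np.argmin(np.diff(col)); uv.append((c,195+i+0.5))
w=unproj(p,uv,np.array([0,0,1.]),.245)
a=np.polyfit(w[:,1],w[:,0],1); 
for _ in range(5):
    e=abs(w[:,0]-np.polyval(a,w[:,1])); k=e<np.median(e)*2.5; a=np.polyfit(w[k,1],w[k,0],1)
print("slope",a,"n",k.sum(),len(k),"res",e[k].max(), "yaw",-np.arctan(a[0]))
print("edge x at pull y",np.polyval(a,.118))
yaw=-np.arctan(a[0])
for tilt in (20,30,40):
    Rt=R.from_euler('z',yaw)*R.from_euler('y',-np.radians(tilt))*R.from_euler('xyz',[np.pi,0,0])
    z=Rt.apply([0,0,1]); print(tilt,z,Rt.apply([0,1,0]))
    for Rr in (Rt,Rt*R.from_euler('z',np.pi)):
        P=np.array([.585,.118,.202]); 
        print(delta(P-z*.047,Rr),delta(P-z*.147,Rr))
E
```

```text
slope [-0.0501  0.6113] n 53 54 res 0.001389253198047835 yaw 0.050095075931085566
edge x at pull y 0.6054277282606255
20 [ 0.3416  0.0171 -0.9397] [ 0.0501 -0.9987  0.    ]
(array([-517.4, -260.9,   46.1]), array([-28.12,   4.52, 159.48])) (array([-484.9, -271.6,  -47.9]), array([-28.12,   4.52, 159.48]))
(array([-517.4, -260.9,   46.1]), array([ -3.19, -19.83, -18.09])) (array([-484.9, -271.6,  -47.9]), array([ -3.19, -19.83, -18.09]))
30 [ 0.4994  0.025  -0.866 ] [ 0.0501 -0.9987  0.    ]
(array([-510.4, -263.2,   49.5]), array([-41.98,   6.75, 156.69])) (array([-462.9, -278.9,  -37.1]), array([-41.98,   6.75, 156.69]))
(array([-510.4, -263.2,   49.5]), array([ -4.78, -29.74, -17.85])) (array([-462.9, -278.9,  -37.1]), array([ -4.78, -29.74, -17.85]))
40 [ 0.642   0.0322 -0.766 ] [ 0.0501 -0.9987  0.    ]
(array([-504. , -265.3,   54.2]), array([-55.61,   8.94, 152.78])) (array([-443. , -285.5,  -22.4]), array([-55.61,   8.94, 152.78]))
(array([-504. , -265.3,   54.2]), array([ -6.37, -39.65, -17.52])) (array([-443. , -285.5,  -22.4]), array([ -6.37, -39.65, -17.52]))
```

{"op": "arm_command", "data": {
  "series": [
    {"x": 0,"y": 0,"z": -50},
    {"x": -463,"y": -279,"z": -45,"rx": -4.78,"ry": -29.74,"rz": -17.85},
    {"x": -463,"y": -279,"z": -45,"rx": -4.78,"ry": -29.74,"rz": -17.85},
    {"x": -463,"y": -279,"z": -45,"rx": -4.78,"ry": -29.74,"rz": -17.85},
    {"x": -463,"y": -279,"z": -45,"rx": -4.78,"ry": -29.74,"rz": -17.85},
    {"x": -463,"y": -279,"z": -45,"rx": -4.78,"ry": -29.74,"rz": -17.85},
    {"x": -463,"y": -279,"z": -45,"rx": -4.78,"ry": -29.74,"rz": -17.85},
    {"x": -463,"y": -279,"z": -45,"rx": -4.78,"ry": -29.74,"rz": -17.85},
    {"x": -463,"y": -279,"z": -45,"rx": -4.78,"ry": -29.74,"rz": -17.85},
    {"x": -463,"y": -279,"z": -45,"rx": -4.78,"ry": -29.74,"rz": -17.85},
    {"x": -463,"y": -279,"z": -45,"rx": -4.78,"ry": -29.74,"rz": -17.85},
    {"x": -463,"y": -279,"z": -45,"rx": -4.78,"ry": -29.74,"rz": -17.85},
    {"x": -463,"y": -279,"z": -45,"rx": -4.78,"ry": -29.74,"rz": -17.85},
    {"x": -463,"y": -279,"z": -45,"rx": -4.78,"ry": -29.74,"rz": -17.85},
    {"x": -463,"y": -279,"z": -45,"rx": -4.78,"ry": -29.74,"rz": -17.85},
    {"x": -463,"y": -279,"z": -45,"rx": -4.78,"ry": -29.74,"rz": -17.85},
    {"x": -463,"y": -279,"z": -45,"rx": -4.78,"ry": -29.74,"rz": -17.85}
  ],
  "hand": 70
}}

```text
invalid input
```

Run:
```python
from h import *
p=read_camera("wrist"); cv2.imwrite("pics/w1.png",p["pixels"]); print(p["K"][0,0])
for n in ["drawer_pull","fan_panel","shaft_tip","fan"]:
    print(n,[(np.round(q["point"],4),round(q["confidence"],2)) for q in mark_of(p,n)[:2]])
Rt=R.from_euler('z',.05)*R.from_euler('y',-np.pi/6)*R.from_euler('xyz',[np.pi,0,0])*R.from_euler('z',np.pi)
print(pose()[0],delta(np.array([.585,.118,.202])-Rt.apply([0,0,.047]),Rt))
```

```text
297.3186396354542
drawer_pull []
fan_panel []
shaft_tip []
fan []
[0.1394 0.5062 0.2923] (array([-510.4, -263.3,   49.5]), array([ -4.77, -29.74, -17.84]))
```

View pics/w1.png

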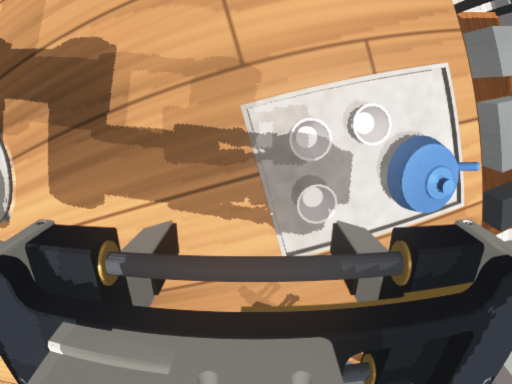

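The move was refused. The wrist picture only shows the tea tray under the start pose, at (350,150). I'll retry with all six keys in every row.

{"op": "arm_command", "data": {
  "series": [
    {"x": 0,"y": 0,"z": -50,"rx": 0,"ry": 0,"rz": 0},
    {"x": -463,"y": -279,"z": -45,"rx": -4.8,"ry": -29.7,"rz": -17.8},
    {"x": -463,"y": -279,"z": -45,"rx": -4.8,"ry": -29.7,"rz": -17.8},
    {"x": -463,"y": -279,"z": -45,"rx": -4.8,"ry": -29.7,"rz": -17.8},
    {"x": -463,"y": -279,"z": -45,"rx": -4.8,"ry": -29.7,"rz": -17.8},
    {"x": -463,"y": -279,"z": -45,"rx": -4.8,"ry": -29.7,"rz": -17.8},
    {"x": -463,"y": -279,"z": -45,"rx": -4.8,"ry": -29.7,"rz": -17.8},
    {"x": -463,"y": -279,"z": -45,"rx": -4.8,"ry": -29.7,"rz": -17.8},
    {"x": -463,"y": -279,"z": -45,"rx": -4.8,"ry": -29.7,"rz": -17.8},
    {"x": -463,"y": -279,"z": -45,"rx": -4.8,"ry": -29.7,"rz": -17.8},
    {"x": -463,"y": -279,"z": -45,"rx": -4.8,"ry": -29.7,"rz": -17.8},
    {"x": -463,"y": -279,"z": -45,"rx": -4.8,"ry": -29.7,"rz": -17.8},
    {"x": -463,"y": -279,"z": -45,"rx": -4.8,"ry": -29.7,"rz": -17.8},
    {"x": -463,"y": -279,"z": -45,"rx": -4.8,"ry": -29.7,"rz": -17.8},
    {"x": -463,"y": -279,"z": -45,"rx": -4.8,"ry": -29.7,"rz": -17.8},
    {"x": -463,"y": -279,"z": -45,"rx": -4.8,"ry": -29.7,"rz": -17.8}
  ],
  "hand": 70
}}

```text
time: 3.0
tool_pos: [0.5109, 0.1154, 0.3373]
tool_rot: [3.141, 0.523, -3.091]
contact_force: [0.5, -0.1, 0.1]
opening: 0.0697
grip_force: 0.0
```

Run:
```python
from h import *
p=read_camera("wrist"); cv2.imwrite("pics/w2.png",p["pixels"])
for n in ["drawer_pull","fan_panel","shaft_tip","fan"]:
    print(n,[(np.round(q["point"],4),round(q["confidence"],2)) for q in mark_of(p,n)[:2]])
Rt=R.from_euler('z',.05)*R.from_euler('y',-np.pi/6)*R.from_euler('xyz',[np.pi,0,0])*R.from_euler('z',np.pi)
print(pose()[0],delta(np.array([.585,.118,.202])-Rt.apply([0,0,.047]),Rt))
print(Rt.as_matrix())
```

```text
drawer_pull [(array([0.5889, 0.1195, 0.1975]), 0.66)]
fan_panel []
shaft_tip []
fan []
[0.5114 0.1149 0.3374] (array([  3.9,  -0.7, 107.1]), array([ 0.05, -0.02,  0.01]))
[[-0.8649 -0.05    0.4994]
 [-0.0433  0.9988  0.025 ]
 [-0.5    -0.     -0.866 ]]
```

View pics/w2.png

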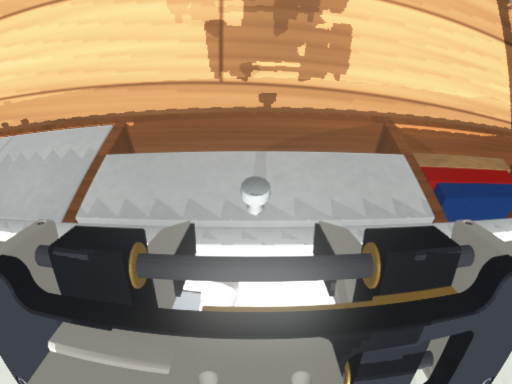

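The wrist view shows the drawer's pull at (255,190), centred between the fingers, so I'll advance, grip and pull.

{"op": "arm_command", "data": {
  "series": [
    {"x": 3,"y": 0,"z": 40,"rx": 0,"ry": 0,"rz": 0},
    {"x": 3,"y": 0,"z": 80,"rx": 0,"ry": 0,"rz": 0},
    {"x": 3,"y": 0,"z": 107,"rx": 0,"ry": 0,"rz": 0},
    {"x": 3,"y": 0,"z": 107,"rx": 0,"ry": 0,"rz": 0}
  ]
}}

```text
time: 3.65
tool_pos: [0.5619, 0.1168, 0.2393]
tool_rot: [3.141, 0.516, -3.092]
contact_force: [0.9, -0.4, -0.4]
opening: 0.07
grip_force: 0.0
```

{"op": "arm_command", "data": {
  "series": [
    {"x": 0,"y": 0,"z": 0,"rx": 0,"ry": 0,"rz": 0},
    {"x": 0,"y": 0,"z": 0,"rx": 0,"ry": 0,"rz": 0},
    {"x": 0,"y": 0,"z": 0,"rx": 0,"ry": 0,"rz": 0},
    {"x": 0,"y": 0,"z": 0,"rx": 0,"ry": 0,"rz": 0},
    {"x": 0,"y": 0,"z": 0,"rx": 0,"ry": 0,"rz": 0},
    {"x": 0,"y": 0,"z": 0,"rx": 0,"ry": 0,"rz": 0},
    {"x": 0,"y": 0,"z": 0,"rx": 0,"ry": 0,"rz": 0}
  ],
  "hand": 5,
  "squeeze": 30
}}

```text
time: 4.35
tool_pos: [0.5624, 0.1186, 0.2436]
tool_rot: [3.138, 0.524, -3.093]
contact_force: [-1.1, 11.1, 1.8]
opening: 0.0244
grip_force: 30.0
```

{"op": "arm_command", "data": {
  "series": [
    {"x": 8.7,"y": 1,"z": -5,"rx": 0,"ry": 0,"rz": 0},
    {"x": 26,"y": 1,"z": -15,"rx": 0,"ry": 0,"rz": 0},
    {"x": 43.3,"y": 1,"z": -25,"rx": 0,"ry": 0,"rz": 0},
    {"x": 60.6,"y": 1,"z": -35,"rx": 0,"ry": 0,"rz": 0},
    {"x": 77.9,"y": 1,"z": -45,"rx": 0,"ry": 0,"rz": 0},
    {"x": 95.3,"y": 1,"z": -55,"rx": 0,"ry": 0,"rz": 0},
    {"x": 112.6,"y": 1,"z": -65,"rx": 0,"ry": 0,"rz": 0},
    {"x": 129.9,"y": 1,"z": -75,"rx": 0,"ry": 0,"rz": 0},
    {"x": 138.6,"y": 1,"z": -80,"rx": 0,"ry": 0,"rz": 0},
    {"x": 141.2,"y": 1,"z": -81.5,"rx": 0,"ry": 0,"rz": 0},
    {"x": 141.2,"y": 1,"z": -81.5,"rx": 0,"ry": 0,"rz": 0},
    {"x": 141.2,"y": 1,"z": -81.5,"rx": 0,"ry": 0,"rz": 0},
    {"x": 141.2,"y": 1,"z": -81.5,"rx": 0,"ry": 0,"rz": 0}
  ]
}}

```text
time: 5.65
tool_pos: [0.4036, 0.1107, 0.2456]
tool_rot: [3.139, 0.534, -3.094]
contact_force: [21.7, 8.7, -10.2]
opening: 0.0243
grip_force: 30.0
```

{"op": "arm_command", "data": {
  "series": [
    {"x": 0,"y": 0,"z": 0,"rx": 0,"ry": 0,"rz": 0},
    {"x": 0,"y": 0,"z": 0,"rx": 0,"ry": 0,"rz": 0},
    {"x": 0,"y": 0,"z": 0,"rx": 0,"ry": 0,"rz": 0},
    {"x": 0,"y": 0,"z": 0,"rx": 0,"ry": 0,"rz": 0},
    {"x": 0,"y": 0,"z": -40,"rx": 0,"ry": 0,"rz": 0},
    {"x": -20,"y": 0,"z": -85,"rx": 0,"ry": 10,"rz": 0},
    {"x": -70,"y": 0,"z": -120,"rx": 0,"ry": 20,"rz": 0},
    {"x": -110,"y": 0,"z": -140,"rx": 0,"ry": 30,"rz": 0},
    {"x": -110,"y": 0,"z": -140,"rx": 0,"ry": 30,"rz": 0},
    {"x": -110,"y": 0,"z": -140,"rx": 0,"ry": 30,"rz": 0},
    {"x": -110,"y": 0,"z": -140,"rx": 0,"ry": 30,"rz": 0},
    {"x": -110,"y": 0,"z": -140,"rx": 0,"ry": 30,"rz": 0}
  ],
  "hand": 80
}}

```text
time: 6.85
tool_pos: [0.4248, 0.1108, 0.4181]
tool_rot: [3.141, -0.001, -3.092]
contact_force: [-0.1, -0.5, 0.3]
opening: 0.0803
grip_force: 0.0
```

Run:
```python
from h import *
ims=[]
for c in ("wrist","top"):
  p=read_camera(c); ims.append(p["pixels"])
  for n in ["drawer_pull","knob","knob_pointer","remote","card_box","fan_panel","shaft_tip"]:
    print(c,n,[(np.round(q["point"],4),round(q["confidence"],2)) for q in mark_of(p,n)[:2]])
print(pose()[0],observe()["tool_rot"],observe()["contact_force"])
cv2.imwrite("pics/w3.png",np.hstack([cv2.resize(ims[0],(400,300)),cv2.resize(ims[1][130:300,120:347],(400,300))]))
```

```text
wrist drawer_pull [(array([0.4352, 0.1112, 0.1977]), 0.59)]
wrist knob [(array([0.5333, 0.0567, 0.1373]), 0.7)]
wrist knob_pointer [(array([0.5484, 0.0684, 0.1716]), 0.75), (array([ 0.6198,  0.0229, -0.0007]), 0.43)]
wrist remote [(array([0.5922, 0.2602, 0.131 ]), 0.75)]
wrist card_box []
wrist fan_panel []
wrist shaft_tip []
top drawer_pull [(array([0.4354, 0.112 , 0.2033]), 0.79)]
top knob [(array([0.5312, 0.0515, 0.1331]), 0.58)]
top knob_pointer [(array([0.5456, 0.0629, 0.1743]), 0.6)]
top remote [(array([0.5896, 0.255 , 0.138 ]), 0.76)]
top card_box [(array([ 0.5868, -0.0194,  0.1311]), 0.93)]
top fan_panel [(array([0.678 , 0.0089, 0.2841]), 0.93), (array([0.4314, 0.1145, 0.2048]), 0.46)]
top shaft_tip []
[0.425  0.1109 0.4193] [ 3.1409 -0.0007 -3.0924] [ 0.6343 -0.1863  0.0674]
```

View pics/w3.png

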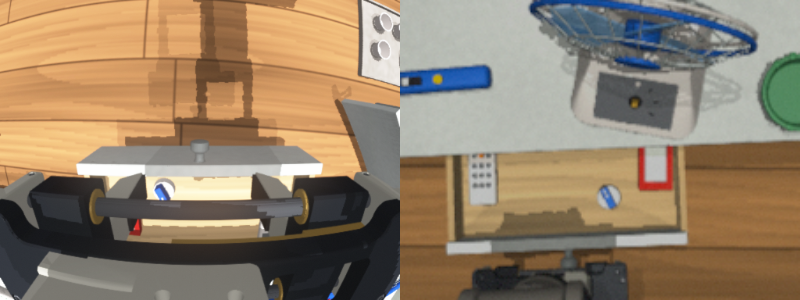

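The knob shows at (163,190) in the wrist half and (608,197) in the top crop, with its pointer up and to the left. The remote and card box stand clear of it. I'll check the drawer's travel and refine the knob's pose.

```bash
cat > m.py <<'E'
from h import *
p=read_camera("top"); im=p["pixels"].astype(float)
c,s=np.cos(.05),np.sin(.05); ex=np.array([c,s]); ey=np.array([-s,c])
# cabinet origin: overhang edge line is cabinet x=-0.010
o=np.array([.6113,0])+.010*ex
rm=R.from_rotvec(np.ravel(p["rvec"])).as_matrix()
def px(w): return cv2.projectPoints(np.float64(w).reshape(-1,3),p["rvec"],p["tvec"],p["K"],None)[0][:,0]
# profile along cabinet x at z=.217 for several y
g=im.min(2).astype(np.float32); X=np.arange(-.22,-.10,.001); prof=0
for y in list(np.arange(-.06,.03,.004)):
    w=np.array([np.r_[o-(-.0)*ex+ex*x+ey*(y+.022*1),.217] for x in X]); q=px(w).astype(np.float32)
    prof=prof+cv2.remap(g,q[None,:,0],q[None,:,1],cv2.INTER_LINEAR)[0]
prof/=23
print([(round(float(x),3),int(v)) for x,v in zip(X[::4],prof[::4])])
# knob: blue mask top at z=.172
def blue(b):
    hsv=cv2.cvtColor(b,cv2.COLOR_BGR2HSV); return cv2.inRange(hsv,(100,120,60),(130,255,255))
b=blue(p["pixels"]); kp=px([.532,.055,.165])[0]; print("kp",kp)
yy,xx=np.nonzero(b); k=(abs(xx-kp[0])<15)&(abs(yy-kp[1])<15)
w=unproj(p,np.c_[xx[k],yy[k]],np.array([0,0,1.]),.166)[:,:2]
print("blue n",k.sum(),w.mean(0)); u,sv,vt=np.linalg.svd(w-w.mean(0)); print("ang",np.degrees(np.arctan2(vt[0,1],vt[0,0])),sv/np.sqrt(k.sum()))
for n in ("knob","knob_pointer","drawer_pull"):
    print(n,[(q["point"],q["confidence"]) for q in mark_of(p,n)[:1]])
t=trace(p,"knob"); 
if t:
    yy,xx=np.nonzero(t[0]["pixels"]); w=unproj(p,np.c_[xx,yy],np.array([0,0,1.]),.155)[:,:2]; print("trace",len(w),w.mean(0),np.ptp(w,axis=0))
E
python3 m.py
```

```text
[(-0.22, 51), (-0.216, 51), (-0.212, 53), (-0.208, 53), (-0.204, 52), (-0.2, 51), (-0.196, 53), (-0.192, 52), (-0.188, 53), (-0.184, 53), (-0.18, 54), (-0.176, 55), (-0.172, 55), (-0.168, 54), (-0.164, 44), (-0.16, 94), (-0.156, 179), (-0.152, 185), (-0.148, 185), (-0.144, 170), (-0.14, 85), (-0.136, 67), (-0.132, 66), (-0.128, 91), (-0.124, 102), (-0.12, 103), (-0.116, 104), (-0.112, 107), (-0.108, 107), (-0.104, 105)]
kp [237.6321 241.7026]
blue n 35 [0.5306 0.0542]
ang -152.9846376915274 [0.0096 0.0031]
knob [([0.532, 0.0508, 0.1326], 0.7)]
knob_pointer [([0.5463, 0.0615, 0.1748], 0.61)]
drawer_pull [([0.4337, 0.1139, 0.2024], 0.61)]
trace 4024 [0.701  0.5236] [0.2366 0.4883]
```

Run:
```python
from h import *
p=read_camera("wrist"); P,r=pose()
rc=R.from_rotvec(np.ravel(p["rvec"])); o=-rc.inv().apply(np.ravel(p["tvec"]))
print("cam in tool",r.inv().apply(o-P),"\naxes",(r.inv()*rc.inv()).as_matrix(), p["K"])
```

```text
cam in tool [ 0.0744 -0.0002 -0.0913] 
axes [[-0.001  -0.9617 -0.2741]
 [ 1.     -0.0009 -0.0004]
 [ 0.0001 -0.2741  0.9617]] [[297.3186   0.     254.211 ]
 [  0.     297.3186 190.6504]
 [  0.       0.       1.    ]]
```

{"op": "arm_command", "data": {
  "series": [
    {"x": -50,"y": -28,"z": 0,"rx": 0,"ry": -7.5,"rz": 0},
    {"x": -95,"y": -56,"z": 5,"rx": 0,"ry": -15,"rz": 0},
    {"x": -140,"y": -84,"z": 10,"rx": 0,"ry": -22.5,"rz": 0},
    {"x": -180,"y": -113,"z": 14,"rx": 0,"ry": -30,"rz": 0},
    {"x": -195,"y": -113,"z": 14,"rx": 0,"ry": -30,"rz": 0},
    {"x": -195,"y": -113,"z": 14,"rx": 0,"ry": -30,"rz": 0},
    {"x": -195,"y": -113,"z": 14,"rx": 0,"ry": -30,"rz": 0},
    {"x": -195,"y": -113,"z": 14,"rx": 0,"ry": -30,"rz": 0}
  ]
}}

```text
time: 8.75
tool_pos: [0.6247, 0.0082, 0.4054]
tool_rot: [3.141, 0.523, -3.092]
contact_force: [0.3, 0.4, -0.0]
opening: 0.0799
grip_force: 0.0
```

Run:
```python
from h import *
p=read_camera("wrist"); print(pose()[0],observe()["contact_force"])
for n in ["fan_panel","shaft_tip","fan","knob"]:
    print(n,[(np.round(q["point"],4),round(q["confidence"],2)) for q in mark_of(p,n)[:2]])
np.savez("wp.npz",**{k:p[k] for k in("pixels","K","rvec","tvec")})
cv2.imwrite("pics/w4.png",cv2.resize(p["pixels"][60:285,130:430],(800,600),interpolation=cv2.INTER_CUBIC))
```

```text
[0.6246 0.0083 0.4056] [-0.0093 -0.3383 -0.1971]
fan_panel [(array([0.6759, 0.0153, 0.2856]), 0.76)]
shaft_tip [(array([0.671 , 0.0106, 0.2984]), 0.46)]
fan [(array([0.7342, 0.004 , 0.2473]), 0.72), (array([0.6762, 0.0133, 0.286 ]), 0.53)]
knob [(array([0.6719, 0.0089, 0.2989]), 0.67)]
```

View pics/w4.png

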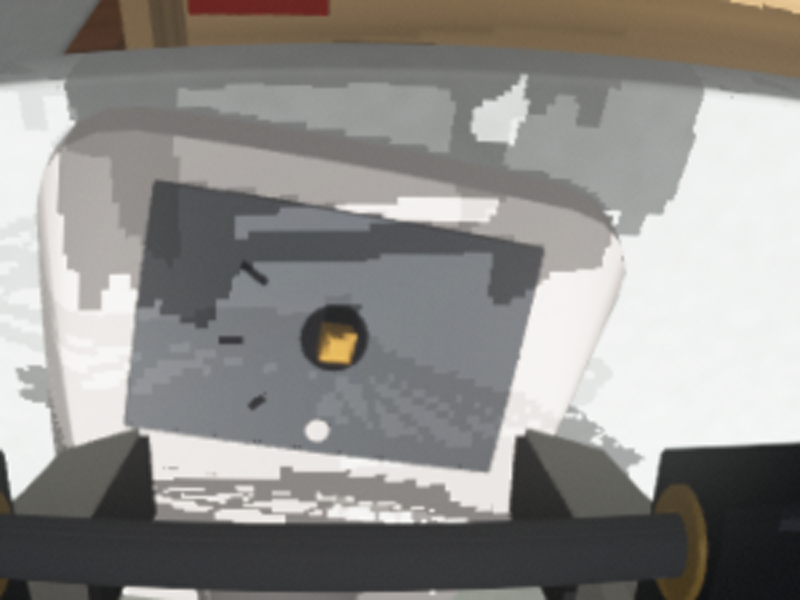

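The crop shows the grey panel with corners at (155,181), (545,247), (490,471) and (126,426). The shaft foot is at (335,338), the brass tip at (338,345) and the off dot at (317,430). The fan is turned relative to the cabinet, so I'll fit its pose.

```bash
cat > fit.py <<'E'
from h import *
from scipy.optimize import least_squares
p=dict(np.load("wp.npz")); s=300/800
uv=np.array([(155,181),(545,247),(490,471),(126,426),(317,430),(335,338),(338,346)])*s+[130,60]
def proj(w): return cv2.fisheye.projectPoints(w.reshape(-1,1,3),p["rvec"],p["tvec"],p["K"],np.zeros(4))[0][:,0]
def frame(yaw): 
    return (R.from_euler('z',yaw)*R.from_euler('y',-np.pi/6)).as_matrix()
def f(q,full=False):
    o,yaw,cx,cy=q[:3],q[3],q[4],q[5]
    L=np.array([(cx-.037,cy-.058,0),(cx-.037,cy+.058,0),(cx+.037,cy+.058,0),(cx+.037,cy-.058,0),(.029,0,0),(0,0,0),(0,0,.013)])
    e=proj(o+L@frame(yaw).T)-uv
    return e if full else e.ravel()
r=least_squares(f,[.678,.012,.286,0.05,0,0]); print(r.x,np.degrees(r.x[3]));print(f(r.x,True))
r2=least_squares(lambda q:np.r_[f(q),(q[2]-.2855)*3000],r.x); print(r2.x)
E
python3 fit.py
```

```text
[ 0.6785  0.0115  0.2828 -0.154  -0.0002  0.0003] -8.82253849145337
[[-0.0464 -0.008 ]
 [ 0.0044 -0.0515]
 [ 0.1325  0.1106]
 [-0.068  -0.0181]
 [ 0.0744 -0.8538]
 [-0.4041 -0.4729]
 [ 0.3081  1.2021]]
[ 0.6763  0.0113  0.2852 -0.1552 -0.0002  0.0004]
```

{"op": "arm_command", "data": {
  "series": [
    {"x": 25,"y": 10,"z": -10,"rx": 0,"ry": 7.5,"rz": 0},
    {"x": 60,"y": 25,"z": 10,"rx": 0,"ry": 15,"rz": 0},
    {"x": 95,"y": 40,"z": 35,"rx": 0,"ry": 22.5,"rz": 0},
    {"x": 122,"y": 51,"z": 57,"rx": 0,"ry": 30,"rz": 0},
    {"x": 122,"y": 51,"z": 57,"rx": 0,"ry": 30,"rz": 0},
    {"x": 122,"y": 51,"z": 57,"rx": 0,"ry": 30,"rz": 0},
    {"x": 122,"y": 51,"z": 57,"rx": 0,"ry": 30,"rz": 0}
  ]
}}

```text
time: 9.7
tool_pos: [0.5466, 0.0544, 0.2971]
tool_rot: [3.141, 0.006, -3.092]
contact_force: [-0.4, 0.6, -0.2]
opening: 0.0803
grip_force: 0.0
```

Run:
```python
from h import *
p=read_camera("wrist"); print(pose()[0],observe()["contact_force"])
for n in ["knob","knob_pointer","card_box"]:
    print(n,[(np.round(q["point"],4),round(q["confidence"],2)) for q in mark_of(p,n)[:2]])
np.savez("wk.npz",**{k:p[k] for k in("pixels","K","rvec","tvec")})
cv2.imwrite("pics/w5.png",cv2.resize(p["pixels"][60:285,130:430],(800,600),interpolation=cv2.INTER_CUBIC))
```

```text
[0.5464 0.0543 0.2972] [0.5287 0.9684 0.4171]
knob [(array([0.5317, 0.0511, 0.1341]), 0.85)]
knob_pointer [(array([0.5495, 0.0692, 0.1735]), 0.82)]
card_box [(array([ 0.5873, -0.0205,  0.1315]), 0.88)]
```

View pics/w5.png

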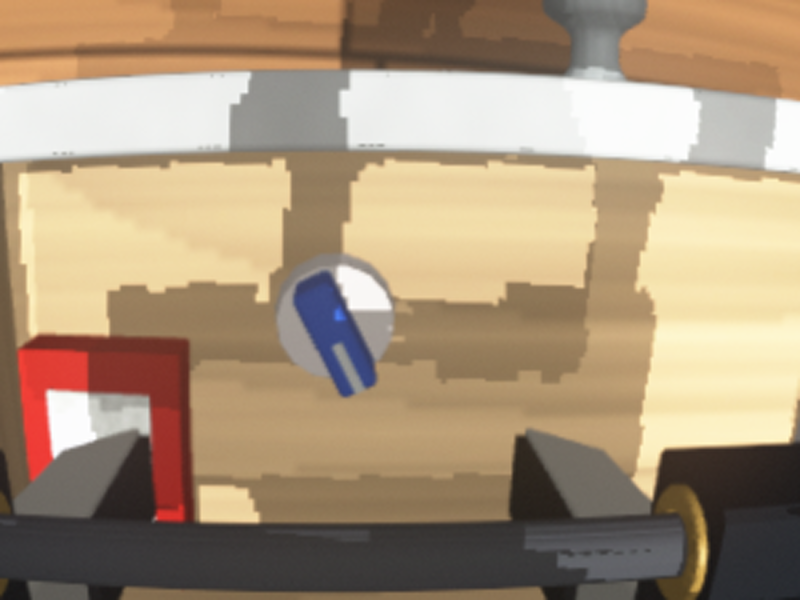

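The knob's skirt is centred near (335,315) in the crop. The bar's top runs from (313,280) to the pointer end at (362,388). The card box is at (105,430).

Run:
```python
from h import *
p=dict(np.load("wk.npz")); s=300/800
r=R.from_rotvec(np.ravel(p["rvec"])).as_matrix(); o=-r.T@np.ravel(p["tvec"])
def un(c,z):
    u=np.array([[c]],float)*s+[130,60]
    n=cv2.fisheye.undistortPoints(u,p["K"],np.zeros(4))[0,0]; v=r.T@np.r_[n,1]; return o+v*((z-o[2])/v[2])
a,b=un((313,280),.172),un((362,388),.172); d=b-a
print(a,b,(a+b)/2,np.linalg.norm(d),np.degrees(np.arctan2(d[1],d[0])))
print("skirt top ctr",un((335,314),.150))
l,rr=un((277,316),.150),un((394,312),.150); print("diam",np.linalg.norm(l-rr))
print("front inner",un((335,152),.217),un((335,80),.217))
C=np.r_[((a+b)/2)[:2],0]
for g in (12,18,25):
    Rt=R.from_euler('z',np.radians(g))*R.from_euler('xyz',[np.pi,0,np.pi])
    print(g,delta([C[0],C[1],.2205],Rt))
    for cx,cy in((1,1),(1,-1),(-1,1),(-1,-1)): 
        q=Rt.apply([cx*.0375,cy*.095,0])+C; print("  ",q[:2], "edge gap",.6113-.0501*q[1]-q[0], "front inner gap",q[0]+.0501*q[1]-(.6113+.01-.142))
```

```text
[0.5151 0.0476 0.172 ] [0.546 0.063 0.172] [0.5305 0.0553 0.172 ] 0.03458213963395474 26.508357068700484
skirt top ctr [0.5298 0.0545 0.15  ]
diam 0.036223763435512306
front inner [0.4778 0.0517 0.217 ] [0.4623 0.0509 0.217 ]
12 (array([15.6,  1.6, 75.9]), array([ 0.01,  0.18, -9.21]))
   [0.4741 0.1404] edge gap 0.13016537063187184 front inner gap 0.0018346293681282266
   [ 0.5136 -0.0454] edge gap 0.09997313638788274 front inner gap 0.03202686361211726
   [0.5475 0.156 ] edge gap 0.056023072398588614 front inner gap 0.07597692760141139
   [ 0.587  -0.0298] edge gap 0.025830838154599522 front inner gap 0.10616916184540048
18 (array([15.6,  1.6, 75.9]), array([  0.  ,   0.18, -15.21]))
   [0.4655 0.1341] edge gap 0.13907335040879898 front inner gap -0.007073350408799028
   [ 0.5242 -0.0466] edge gap 0.08941322845617261 front inner gap 0.042586771543827395
   [0.5368 0.1572] edge gap 0.06658298033029864 front inner gap 0.06541701966970137
   [ 0.5956 -0.0235] edge gap 0.016922858377672267 front inner gap 0.11507714162232774
25 (array([15.6,  1.6, 75.9]), array([ -0.01,   0.18, -22.21]))
   [0.4564 0.1256] edge gap 0.14861380341932084 front inner gap -0.016613803419320894
   [ 0.5367 -0.0466] edge gap 0.07694347751338981 front inner gap 0.05505652248661019
   [0.5244 0.1573] edge gap 0.07905273127308154 front inner gap 0.05294726872691846
   [ 0.6047 -0.0149] edge gap 0.007382405367150402 front inner gap 0.1246175946328496
```

{"op": "arm_command", "data": {
  "series": [
    {"x": 6,"y": 1,"z": 0,"rx": 0,"ry": 0,"rz": -5.6},
    {"x": 11.6,"y": 1.6,"z": 0,"rx": 0,"ry": 0.2,"rz": -11.2},
    {"x": 11.6,"y": 1.6,"z": 10,"rx": 0,"ry": 0.2,"rz": -11.2},
    {"x": 11.6,"y": 1.6,"z": 35,"rx": 0,"ry": 0.2,"rz": -11.2},
    {"x": 11.6,"y": 1.6,"z": 55,"rx": 0,"ry": 0.2,"rz": -11.2},
    {"x": 11.6,"y": 1.6,"z": 70,"rx": 0,"ry": 0.2,"rz": -11.2},
    {"x": 11.6,"y": 1.6,"z": 78.5,"rx": 0,"ry": 0.2,"rz": -11.2},
    {"x": 11.6,"y": 1.6,"z": 78.5,"rx": 0,"ry": 0.2,"rz": -11.2},
    {"x": 11.6,"y": 1.6,"z": 78.5,"rx": 0,"ry": 0.2,"rz": -11.2}
  ],
  "hand": 40
}}

```text
time: 10.8
tool_pos: [0.5343, 0.0559, 0.2168]
tool_rot: [3.141, -0.003, -2.898]
contact_force: [0.6, 0.2, 0.9]
opening: 0.0404
grip_force: 0.0
```

{"op": "arm_command", "data": {
  "series": [
    {"x": 0,"y": 0,"z": 0,"rx": 0,"ry": 0,"rz": 0},
    {"x": 0,"y": 0,"z": 0,"rx": 0,"ry": 0,"rz": 0},
    {"x": 0,"y": 0,"z": 0,"rx": 0,"ry": 0,"rz": 0},
    {"x": 0,"y": 0,"z": 0,"rx": 0,"ry": 0,"rz": 0},
    {"x": 0,"y": 0,"z": 0,"rx": 0,"ry": 0,"rz": 0},
    {"x": 0,"y": 0,"z": 0,"rx": 0,"ry": 0,"rz": 0}
  ],
  "hand": 4,
  "squeeze": 30
}}

```text
time: 11.4
tool_pos: [0.534, 0.0559, 0.2166]
tool_rot: [3.141, -0.004, -2.897]
contact_force: [-0.4, -0.1, 1.8]
opening: 0.0111
grip_force: 30.0
```

{"op": "arm_command", "data": {
  "series": [
    {"x": 0,"y": 0,"z": -20,"rx": 0,"ry": 0,"rz": 0},
    {"x": 0,"y": 0,"z": -50,"rx": 0,"ry": 0,"rz": 0},
    {"x": 0,"y": 0,"z": -90,"rx": 0,"ry": 0,"rz": 0},
    {"x": 0,"y": 0,"z": -130,"rx": 0,"ry": 0,"rz": 0},
    {"x": 0,"y": 0,"z": -160,"rx": 0,"ry": 0,"rz": 0},
    {"x": 0,"y": 0,"z": -160,"rx": 0,"ry": 0,"rz": 0},
    {"x": 0,"y": 0,"z": -160,"rx": 0,"ry": 0,"rz": 0},
    {"x": 0,"y": 0,"z": -160,"rx": 0,"ry": 0,"rz": 0}
  ]
}}

```text
time: 12.2
tool_pos: [0.5341, 0.0559, 0.3749]
tool_rot: [3.14, -0.007, -2.897]
contact_force: [0.7, -0.4, -0.9]
opening: 0.0118
grip_force: 30.0
```

Run:
```python
from h import *
p=read_camera("wrist"); P,r=pose(); s=observe(); print(P,s["tool_rot"],s["opening"],s["contact_force"])
for n in ["knob","knob_pointer"]:
    print(n,[(np.round(r.inv().apply(np.array(q["point"])-P),4),round(q["confidence"],2)) for q in mark_of(p,n)[:2]])
np.savez("wh.npz",**{k:p[k] for k in("pixels","K","rvec","tvec")})
# overlay predicted skirt circles for tool-x offsets
im=p["pixels"].copy()
th=np.linspace(0,2*np.pi,200)
for cx,col in ((.0035,(0,0,255)),):
    for z in (.0826,.0666):
        w=P+r.apply(np.c_[cx+.02*np.cos(th),.02*np.sin(th),np.full(200,z)])
        u=cv2.fisheye.projectPoints(w.reshape(-1,1,3),p["rvec"],p["tvec"],p["K"],np.zeros(4))[0][:,0]; print(z,"rows",u[:,1].min(),"cols",u[:,0].min(),u[:,0].max())
cv2.imwrite("pics/w6.png",cv2.resize(im[150:285,166:346],(800,600),interpolation=cv2.INTER_CUBIC))
```

```text
[0.5341 0.0559 0.3747] [ 3.1395 -0.007  -2.8968] 0.011967209015134268 [-0.009  -0.5004 -0.1371]
knob [(array([ 0.0048, -0.0007,  0.082 ]), 0.7)]
knob_pointer [(array([-0.1087,  0.1856,  0.2446]), 0.32)]
0.0826 rows 192.70460144680544 cols 222.9015697244894 286.11554570307516
0.0666 rows 200.75990039055546 cols 220.20853434125343 288.860942365025
```

View pics/w6.png

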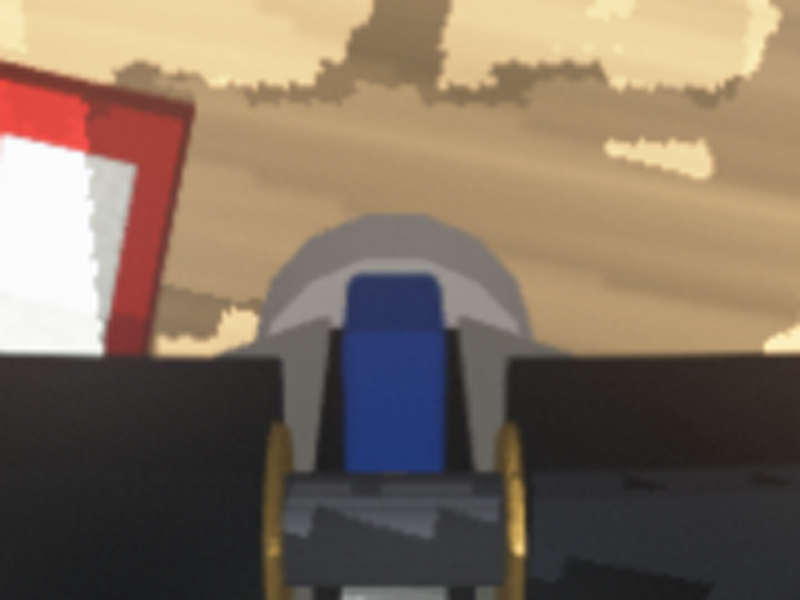

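The crop shows the skirt's front rim at row 212 and the bar at columns 344–445. That puts the knob's centre about 1 mm along tool x, aligned with the fingers. Next I'll work out the insertion pose.

```bash
cat > tgt.py <<'E'
from h import *
import sys
O=np.array([.677,.0114,.2845]); Rp=R.from_euler('z',-.155)*R.from_euler('y',-np.pi/6)
Rt=Rp*R.from_euler('xyz',[np.pi,0,np.pi])
print("z",Rt.apply([0,0,1]),"x",Rt.apply([1,0,0]))
for s in map(float,sys.argv[1:]):
    T=O+Rp.apply([.001,0,.0826+s]); print(s,T,delta(T,Rt))
P,r=pose(); k=P+r.apply([.001,0,.0826]); print("knob in panel",Rp.inv().apply(k-O),"f",observe()["contact_force"],"f panel",Rp.inv().apply(observe()["contact_force"]))
E
python3 tgt.py .06 .03
```

```text
z [ 0.494  -0.0772 -0.866 ] x [-0.8556  0.1337 -0.5   ]
0.06 [0.6074 0.0223 0.4085] (array([-62.6, -50.3, -33.9]), array([  6.03, -29.98,  22.38]))
0.03 [0.6222 0.02   0.3825] (array([-76.6, -56.2,  -8.1]), array([  6.03, -29.98,  22.38]))
knob in panel [-0.1254  0.0215  0.0816] f [ 0.1463 -0.063  -0.1492] f panel [ 0.059  -0.0396 -0.2063]
```

{"op": "arm_command", "data": {
  "series": [
    {"x": -5,"y": -10,"z": -33,"rx": 1.2,"ry": -6,"rz": 4.5},
    {"x": -20,"y": -20,"z": -34,"rx": 2.4,"ry": -12,"rz": 9},
    {"x": -35,"y": -30,"z": -34,"rx": 3.6,"ry": -18,"rz": 13.4},
    {"x": -50,"y": -40,"z": -34,"rx": 4.8,"ry": -24,"rz": 17.9},
    {"x": -62.6,"y": -50.3,"z": -33.9,"rx": 6,"ry": -30,"rz": 22.4},
    {"x": -62.6,"y": -50.3,"z": -33.9,"rx": 6,"ry": -30,"rz": 22.4},
    {"x": -62.6,"y": -50.3,"z": -33.9,"rx": 6,"ry": -30,"rz": 22.4},
    {"x": -62.6,"y": -50.3,"z": -33.9,"rx": 6,"ry": -30,"rz": 22.4},
    {"x": -62.6,"y": -50.3,"z": -33.9,"rx": 6,"ry": -30,"rz": 22.4}
  ]
}}

```text
time: 13.25
tool_pos: [0.6077, 0.0224, 0.4101]
tool_rot: [3.141, 0.525, 2.987]
contact_force: [-0.3, 0.8, 0.7]
opening: 0.0114
grip_force: 30.0
```

```bash
python3 tgt.py .03 .016
python3 - <<'E'
from h import *
p=read_camera("wrist")
for n in("fan_panel","shaft_tip","knob"): print(n,[(np.round(q["point"],4),round(q["confidence"],2)) for q in mark_of(p,n)[:2]])
cv2.imwrite("pics/w7.png",cv2.resize(p["pixels"][110:285,140:373],(800,600),interpolation=cv2.INTER_CUBIC))
np.savez("wq.npz",**{k:p[k] for k in("pixels","K","rvec","tvec")})
E
```

```text
z [ 0.494  -0.0772 -0.866 ] x [-0.8556  0.1337 -0.5   ]
0.03 [0.6222 0.02   0.3825] (array([ 1. , -0.2, 31.3]), array([0.05, 0.1 , 0.01]))
0.016 [0.6291 0.0189 0.3704] (array([ 1.1, -0.2, 45.3]), array([0.05, 0.1 , 0.01]))
knob in panel [0.0011 0.0002 0.0613] f [-0.2768  0.7576  0.6705] f panel [-0.0029  0.7058  0.7759]
fan_panel [(array([0.6743, 0.0129, 0.2852]), 0.9)]
shaft_tip [(array([0.6701, 0.0106, 0.2977]), 0.45)]
knob [(array([0.6437, 0.0151, 0.3396]), 0.59), (array([0.7378, 0.0041, 0.245 ]), 0.28)]
```

View pics/w7.png

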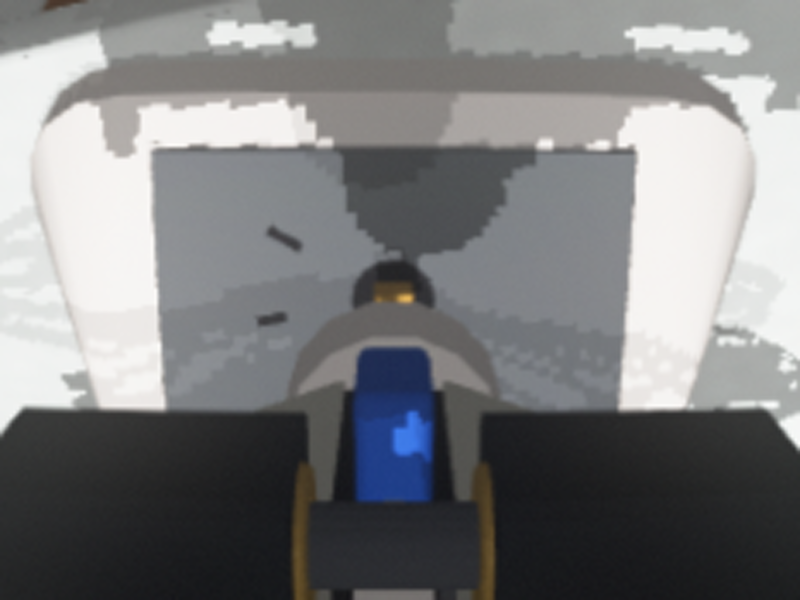

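The view shows the knob in line with the shaft: the disc is centred at column 393 and the skirt at 393. The panel's lower corners are at (152,148) and (636,150). I'll recheck the along-slope position with these.

Run:
```python
from h import *
p=dict(np.load("wq.npz")); k=233/800
uv=np.array([(152,148),(636,150)])*k+[140,110]
from scipy.optimize import least_squares
def res(q):
    Rp=(R.from_euler('z',q[2])*R.from_euler('y',-np.pi/6)).as_matrix()
    O=np.array([q[0],q[1],q[3]])
    L=np.array([(-.037,-.058,0),(-.037,.058,0)])
    return (cv2.fisheye.projectPoints((O+L@Rp.T).reshape(-1,1,3),p["rvec"],p["tvec"],p["K"],np.zeros(4))[0][:,0]-uv).ravel()
print(res([.677,.0114,-.155,.2845]).round(2))
for z in(.283,.2845,.286):
    r=least_squares(lambda q:res([*q,z]),[.677,.0114,-.155]); print(z,r.x,r.cost)
```

```text
[-1.15  0.45  0.4  -0.19]
0.283 [ 0.6781  0.0114 -0.1607] 0.057431975331779295
0.2845 [ 0.6771  0.0116 -0.1607] 0.6098967193747061
0.286 [ 0.676   0.0117 -0.1608] 1.7697300528774973
```

{"op": "arm_command", "data": {
  "series": [
    {"x": 1,"y": 0,"z": 20,"rx": 0,"ry": 0,"rz": 0},
    {"x": 1,"y": 0,"z": 35,"rx": 0,"ry": 0,"rz": 0},
    {"x": 1,"y": 0,"z": 43,"rx": 0,"ry": 0,"rz": 0},
    {"x": 1,"y": 0,"z": 45,"rx": 0,"ry": 0,"rz": 0},
    {"x": 1,"y": 0,"z": 45,"rx": 0,"ry": 0,"rz": 0}
  ]
}}

```text
time: 13.95
tool_pos: [0.6292, 0.0189, 0.3703]
tool_rot: [3.141, 0.526, 2.986]
contact_force: [0.7, 0.5, -0.6]
opening: 0.0116
grip_force: 30.0
```

```bash
python3 tgt.py .008 0
```

```text
z [ 0.494  -0.0772 -0.866 ] x [-0.8556  0.1337 -0.5   ]
0.008 [0.6331 0.0183 0.3635] (array([ 0. , -0.1,  7.9]), array([ 0.04,  0.13, -0.03]))
0.0 [0.6371 0.0176 0.3565] (array([ 0. , -0.1, 15.9]), array([ 0.04,  0.13, -0.03]))
knob in panel [0.0002 0.0001 0.0159] f [ 0.6964  0.4699 -0.5917] f panel [ 0.2372  0.5718 -0.8202]
```

{"op": "arm_command", "data": {
  "series": [
    {"x": 0,"y": 0,"z": 3,"rx": 0,"ry": 0,"rz": 0},
    {"x": 0,"y": 0,"z": 6,"rx": 0,"ry": 0,"rz": 0},
    {"x": 0,"y": 0,"z": 9,"rx": 0,"ry": 0,"rz": 0},
    {"x": 0,"y": 0,"z": 9,"rx": 0,"ry": 0,"rz": 0}
  ]
}}

```text
time: 14.35
tool_pos: [0.6335, 0.0182, 0.3624]
tool_rot: [3.141, 0.526, 2.986]
contact_force: [-0.8, 1.0, 0.9]
opening: 0.0115
grip_force: 30.0
```

```bash
python3 tgt.py 0
```

```text
z [ 0.494  -0.0772 -0.866 ] x [-0.8556  0.1337 -0.5   ]
0.0 [0.6371 0.0176 0.3565] (array([-0.2, -0. ,  6.8]), array([ 0.04,  0.12, -0.04]))
knob in panel [0.     0.0001 0.0068] f [-0.7564  1.0204  0.9176] f panel [-0.3248  0.8914  1.2471]
```

{"op": "arm_command", "data": {
  "series": [
    {"x": 0,"y": 0,"z": 2,"rx": 0,"ry": 0,"rz": 0},
    {"x": 0,"y": 0,"z": 4,"rx": 0,"ry": 0,"rz": 0},
    {"x": 0,"y": 0,"z": 6,"rx": 0,"ry": 0,"rz": 0},
    {"x": 0,"y": 0,"z": 7.5,"rx": 0,"ry": 0,"rz": 0},
    {"x": 0,"y": 0,"z": 7.5,"rx": 0,"ry": 0,"rz": 0}
  ]
}}

```text
time: 14.85
tool_pos: [0.6368, 0.0178, 0.3574]
tool_rot: [3.141, 0.527, 2.986]
contact_force: [-6.9, 1.5, 6.8]
opening: 0.0118
grip_force: 30.0
```

```bash
python3 tgt.py 0
```

```text
z [ 0.494  -0.0772 -0.866 ] x [-0.8556  0.1337 -0.5   ]
0.0 [0.6371 0.0176 0.3565] (array([ 0.2, -0.1,  0.9]), array([ 0.04,  0.19, -0.03]))
knob in panel [0.0005 0.0002 0.0009] f [-6.9121  1.4586  6.7856] f panel [-2.7165  0.374   9.4037]
```

{"op": "arm_command", "data": {
  "series": [
    {"x": 0,"y": 0,"z": 1,"rx": 0,"ry": 0,"rz": 0},
    {"x": 0,"y": 0,"z": 2,"rx": 0,"ry": 0,"rz": 0},
    {"x": 0,"y": 0,"z": 2,"rx": 0,"ry": 0,"rz": 0}
  ]
}}

```text
time: 15.15
tool_pos: [0.6369, 0.0178, 0.3573]
tool_rot: [3.141, 0.527, 2.986]
contact_force: [-18.6, 1.5, 15.8]
opening: 0.0116
grip_force: 30.0
```

```bash
python3 tgt.py 0; python3 -c "
from h import *
print(observe()['opening'])"
```

```text
z [ 0.494  -0.0772 -0.866 ] x [-0.8556  0.1337 -0.5   ]
0.0 [0.6371 0.0176 0.3565] (array([ 0.3, -0.2,  0.8]), array([ 0.04,  0.22, -0.02]))
knob in panel [0.0006 0.0002 0.0008] f [-18.5843   1.5085  15.786 ] f panel [-8.2102 -1.3787 22.9683]
0.011557136932654054
```

Rigid stop within 1 mm of the computed seat: the knob is home. Release and retreat.

{"op": "arm_command", "data": {
  "series": [
    {"x": 0,"y": 0,"z": -2,"rx": 0,"ry": 0,"rz": 0},
    {"x": 0,"y": 0,"z": -2,"rx": 0,"ry": 0,"rz": 0},
    {"x": 0,"y": 0,"z": -2,"rx": 0,"ry": 0,"rz": 0},
    {"x": 0,"y": 0,"z": -2,"rx": 0,"ry": 0,"rz": 0},
    {"x": 0,"y": 0,"z": -2,"rx": 0,"ry": 0,"rz": 0},
    {"x": 0,"y": 0,"z": -15,"rx": 0,"ry": 0,"rz": 0},
    {"x": 0,"y": 0,"z": -40,"rx": 0,"ry": 0,"rz": 0},
    {"x": 0,"y": 0,"z": -70,"rx": 0,"ry": 0,"rz": 0},
    {"x": 0,"y": 0,"z": -70,"rx": 0,"ry": 0,"rz": 0},
    {"x": 0,"y": 0,"z": -70,"rx": 0,"ry": 0,"rz": 0}
  ],
  "hand": 40
}}

```text
time: 16.15
tool_pos: [0.6032, 0.0228, 0.4156]
tool_rot: [3.141, 0.527, 2.986]
contact_force: [-0.6, -0.3, -0.3]
opening: 0.0398
grip_force: 0.0
```

```bash
python3 - <<'E'
from h import *
Rp=R.from_euler('z',-.155)*R.from_euler('y',-np.pi/6);O=np.array([.677,.0114,.2845])
p=read_camera("wrist"); print(observe()["contact_force"])
for n in("knob","knob_pointer"): print(n,[(np.round(Rp.inv().apply(np.array(q["point"])-O),4),round(q["confidence"],2)) for q in mark_of(p,n)[:2]])
cv2.imwrite("pics/w8.png",cv2.resize(p["pixels"][60:285,130:430],(800,600),interpolation=cv2.INTER_CUBIC))
t=read_camera("top")
for n in("drawer_pull","cab_door_handle"): print(n,[(np.round(q["point"],4),round(q["confidence"],2)) for q in mark_of(t,n)[:1]])
E
python3 m.py | head -1 | cut -c200-500
```

```text
[-0.2655  0.4292 -0.4399]
knob [(array([ 0.0007, -0.0022,  0.0053]), 0.7)]
knob_pointer [(array([0.0164, 0.0001, 0.0388]), 0.94)]
drawer_pull []
cab_door_handle [(array([0.3477, 0.497 , 0.1553]), 0.77)]
4, 75), (-0.16, 83), (-0.156, 100), (-0.152, 97), (-0.148, 95), (-0.144, 89), (-0.14, 62), (-0.136, 58), (-0.132, 64), (-0.128, 83), (-0.124, 91), (-0.12, 94), (-0.116, 94), (-0.112, 91), (-0.108, 90), (-0.104, 89)]m.py:21: RuntimeWarning: Mean of empty slice.
  print("blue n",k.sum(),w.mean(0)); u,sv,vt=np.linalg.svd(w-w.mean(0)); print("ang",np.degrees(np.arctan2(vt[0,1],vt[0,0])),sv/np.sqrt(k.sum()))
  ret = um.true_divide(
```

View pics/w8.png

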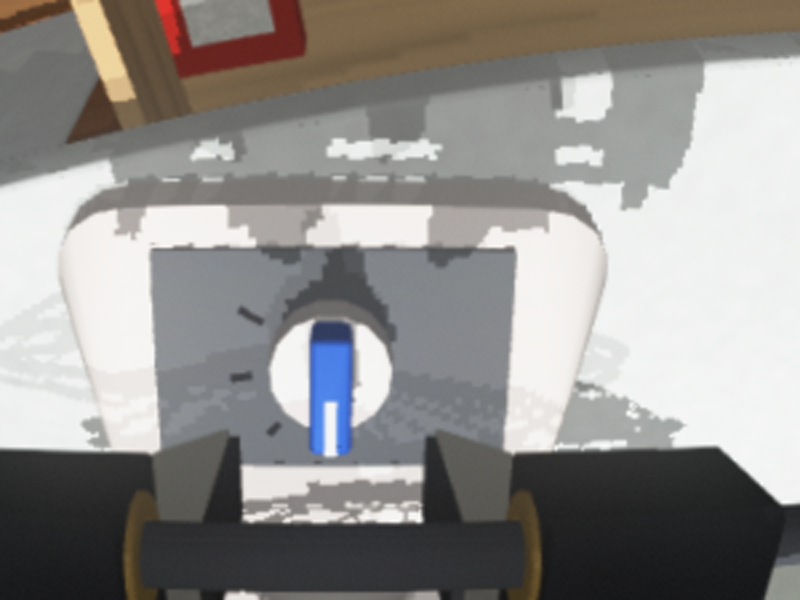

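The picture shows the knob seated squarely at (330,375), with its pointer line towards the off dot at (330,430). The drawer front is still at −0.16 m and the gripper is clear of everything.

```bash
python3 -c "
from cell import *
print(hand_in())"
```

```text
the job is handed in; nothing more can be done
None
```

I handed the job in at about 16 s of the 51 s allowed, but `hand_in()` gave no verdict. My last pictures show the knob fully home on the shaft with its pointer at the off dot and the drawer at its stop; the door handle read within 2 mm of its start, and I did not re-measure the racket, ashtray or phone stand.

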